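Try the parts-chest lid, free its catch if it is caught, and hold it open

ROBOT

A 6-joint arm with a two-finger parallel gripper is mounted at the origin on the work surface. World frame = base frame: x ahead of the robot, y to its left, z up, the work surface at z = 0. Lengths are in mm, angles in degrees, forces in N, time in s.
With the tool pointing down it reaches from about 300 to 850 mm from the base axis. Payload 4.2 kg.
Tool frame: the origin (TCP) lies on the centre line of the jaws, within the pads' length; the fingertips stand 14 mm ahead of it and the grasp point (between the pads) lies 5 mm behind it; z points along the fingers, y is the direction in which the jaws open and shut (so a half turn about z gives the same grasp; the last joint's range is limited). The gripper opens to 91 mm and grips with 3 to 60 N. Pads are 32 mm wide; open, the fingers measure 118 mm over their backs; the gripper's body (76 mm by 178 mm) begins 60 mm behind the grasp point.
Start: joints at [63.025, 18.312, 89.639, -0, 72.044, -1.146], TCP at [250.524, 517.573, 203.576] pointing down, gripper open.
Joint ranges: [-177.97, 177.97], [-48.28, 115.42], [12.27, 149.76], [-77.06, 257.06], [2.81, 150.46], [-146.56, 146.56]. Speed limits (degrees/s): [147.25, 147.25, 180, 180, 180, 180].

INTERFACE

Orientations are given as [roll, pitch, yaw] about the fixed x, y, z axes, in that order (R = Rz(yaw) Ry(pitch) Rx(roll)).
In Python, from workcell import env gives the robot as it stands.
- The arm moves only by the tool play_rows, never from a script. Its argument "increments" is a list of rows, each a list of 5 numbers: the shift along the world's x, y, z in mm, then the turn about the world's z in degrees, then the closure, from 0 (fully open) to 1 (shut). In form: [[x, y, z, yaw, fingers], ...]. A call has 1 to 20 rows; each row shifts and turns the commanded pose from where the row before left it; what a row does not reach is not made up. A row lasts 1/8 s, in which the tool goes at most 62.5 mm and 10.7 degrees, less where a joint would pass 70% of its speed; a pose out of reach is approached as far as the arm can. A call is refused whole if a number of a shift passes 62.5 or a number of a turn 10.7, either way. A call with a gripper value outside its range is refused whole. The fingers move at their own pace and stop on an object; "newtons" is the grip in N (left out, the last holds). Time passes only in rows, so rows that do not move let the fingers close. It gives the time, the measured TCP pose, the force and the opening at its end, in the units of the state.
- env.state(): the state, without advancing time (a new reading comes with each control period).
- env.grab_frame(name): name is "scene" or "top"; returns the picture (480x640x3 uint8, red, green, blue); there is no depth.
- env.calibration(name): a dict with "fx", "fy", "cx", "cy" (pixels), "R" (3x3) and "t" (3): a world point X has camera coordinates R X + t. Camera axes: x right, y down, z forward; pixel columns grow to the right and rows downward; lengths in mm; the calibration is good to about 2 mm. A picture is of the moment at which its call begins. calibration takes no time and is no camera call.
- env.job_done(): hands the job in, once; it reports no verdict.
The state is a dict: "time_s": time; "qpos": joint angles; "qvel": joint speeds; "effort": joint torques, N m; "ee_pos": TCP position; "ee_rot": TCP orientation; "force": force on the tool from outside, world axes, zero at the start; "torque": the same for the moment, N m; "gripper_width": finger opening in mm.
Only numpy, scipy, OpenCV 4.12 (cv2) and the standard library are available. Lean on these libraries where they do the work, as an engineer would, in place of code of your own. Each camera call takes 0.05 s, during which the arm holds its last target.

TASK

Tug the lid of the grey parts chest up by its bar handle first, to feel whether it is caught. If the lid stops after its few millimetres of play, slide the catch on the chest's front deck all the way across to free it; then raise the lid by its handle to about 45 degrees and finish while still holding it there by the handle, steady, so that a workmate can reach in. Leave the caster, the sleeve and the bolt on the bench undisturbed.

Things in the scene. Friction and masses are not known exactly. Their poses are not given: they have to be found in the camera images.
- chest: Fixed grey steel parts chest, 260 (x) x 320 (y) x 110 mm high; origin: centre of its underside, on the bench. Its front (-x) faces the robot. On top, a fixed deck strip 58 mm deep along the front edge (chest x -130 to -72 mm, top at z 110 mm) carries the catch; behind it lies the lid. Black sleeves are stored inside.
- lid (a joint): Lid hinge, rad: 0 shut, grows as the lid rises, stop at 1.35. When caught it has about 0.03 rad of play (4 to 5 mm at the handle), then stops hard; not caught, it rises freely. Nothing props it: let go, it falls shut. 0.5 to 0.9 kg. Lid: grey plate 190 (x) x 318 mm, 6 mm thick, lying on the chest at z 110 to 116 mm.
- lid_hinge (a point): Middle of the lid's hinge line, which is parallel to the chest's y: chest x = +120, y = 0, z = 110 mm, on the side away from the robot. The lid's front edge, nearest the robot, lifts and swings away from the robot.
- lid_handle (a point): Steel bar on the lid, 10 mm thick, 110 mm long along the chest's y, on two end posts. Origin: middle of the bar. Lid shut: at chest x = -20, y = 0, z = 161 mm, 45 mm above the lid, axes parallel to the chest's. It turns with the lid about the hinge line (140 mm beyond, 51 mm below the bar). Can be pinched from above; the bar can turn between the fingers.
- catch (a joint): Sliding catch, m along the chest's +y: 0 at the -y end (it starts within 3 mm of it), 0.04 at the +y end. 2.5 to 4 N of friction; stays where left. The striker under the lid sits unseen at one end or the other: if the catch holds the lid at its starting end, sliding it to the +y end frees the lid; if it does not hold there, the +y end would catch the lid.
- catch_knob (a point): Middle of the catch's dark steel knob, an upright block 22 (x) x 16 (y) x 26 mm high on a slider plate 20 x 50 x 4 mm; top at z 140 mm, 30 mm above the deck; this point at z 127 mm, chest x = -105 mm, y = -20 mm + catch value. Can be pinched across its 16 mm from above or pushed from the side.
- caster: Bystander: loose swivel caster standing on its 70 x 70 mm plate, wheel up, 90 mm high, beside the chest on its +y side. Origin: centre of its underside.
- sleeve: Bystander: loose black roller sleeve standing on end, 40 mm in diameter, 65 mm high, on the chest's -y side. Origin: centre of its underside.
- bolt: Bystander: loose hex bolt standing on its head, 26 mm wide, 80 mm high, on the chest's -y side. Origin: centre of its underside.

How it is judged:
By the outcome, as a careful person would: the job done as asked, in the order asked, and still so for the second after the job is handed in, while the arm keeps its last pose, push and grip.
It also fails if it takes over 59 s, if anything falls off the work surface, if the arm or the gripper's body presses on something with over 40 N, if the wrist force passes 120 N, or if a joint passes its speed limit or range.

## Working session

There is one attempt and no reset: what is moved stays moved. The work goes in short steps, Python scripts to look and compute and a tool call to move; the robot and the scene stay as the last step left them, time stands still between calls to the robot, and variables do not carry over. Pictures are saved under pics/ and viewed, and the job is handed in when it is done.

Besides the shell and the picture viewer there is one more tool, called after "Emit:" by a JSON object that holds its "method" and its "body", one argument or row to a line. play_rows: Moves the arm, as the interface text tells. Its arguments: {"type":"object","properties":{"increments":{"type":"array"},"newtons":{"type":"number"}},"required":["increments"]}

```bash
mkdir -p pics; ls; python3 - <<'E'
from workcell import env
import cv2
for n in("scene","top"):
    im=env.grab_frame(n); cv2.imwrite(f"pics/{n}0.png",im[:,:,::-1])
    c=env.calibration(n); print(n,c)
s=env.state(); print(s)
E
```

```text
pics
scene {'fx': 580.2861409985978, 'fy': 580.2861409985978, 'cx': 311.1366271588183, 'cy': 225.2075223851953, 'R': array([[ 0.81083559,  0.58497883,  0.01858521],
       [ 0.38328715, -0.50673831, -0.77220933],
       [-0.44230827,  0.63325828, -0.63509633]]), 't': array([-445.89681634, -105.90999487, 1378.53687248])}
top {'fx': 485.1056068538094, 'fy': 485.1056068538094, 'cx': 316.5693405925663, 'cy': 234.2709451583414, 'R': array([[ 0.00411193, -0.99992133,  0.01185043],
       [-0.99494238, -0.00528025, -0.10030843],
       [ 0.10036311, -0.01137803, -0.99488582]]), 't': array([  18.99703492,  547.71849625, 1023.98684869])}
{'time_s': 0.1, 'qpos': array([ 6.30249563e+01,  1.83487662e+01,  8.96981609e+01, -1.99506565e-03,
        7.20445164e+01, -1.14612761e+00]), 'qvel': array([ 0.05138765, -0.05960536, -0.15424406,  0.08725127,  0.08826098,
        0.09997503]), 'effort': array([ 1.11263096e-03, -4.13331807e+01, -2.32510489e+01,  7.28902454e-02,
        4.22063924e-02, -6.07583274e-05]), 'ee_pos': array([250.3217322 , 517.14085228, 202.80497559]), 'ee_rot': array([-1.79908537e+02,  6.74493042e-05,  1.54171700e+02]), 'force': array([0.38725977, 0.71911784, 0.34549947]), 'torque': array([ 0.01635089,  0.00301185, -0.01299957]), 'gripper_width': 90.86676867236217}
```

View pics/scene0.png

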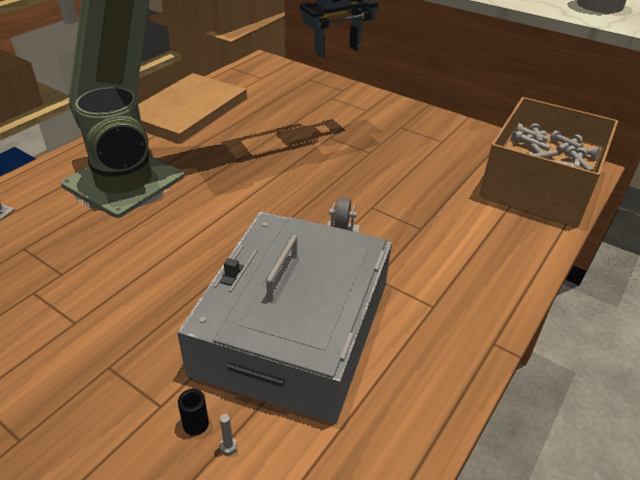

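View pics/top0.png

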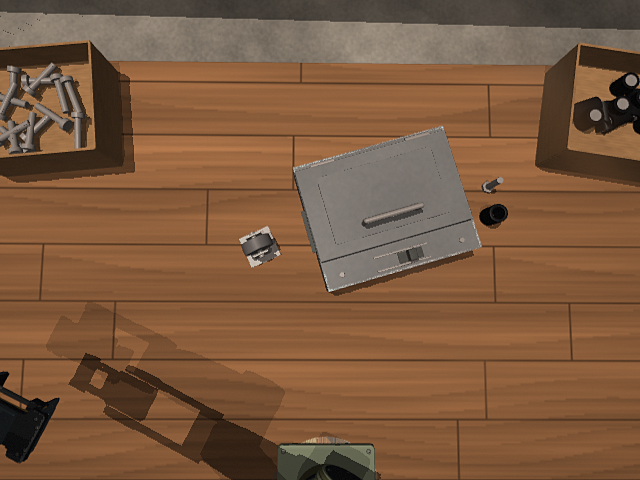

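The top view shows the chest's top corners near (293,168), (444,127), (480,246) and (329,292). The handle runs (365,222)-(422,208) and the knob is near (411,254). The caster is at about (260,246), the sleeve at (493,215) and the bolt at (491,185). I'll enlarge both views and cast rays.

```bash
cat > h.py <<'E'
import numpy as np
from workcell import env
def ray(n,u,v,z):
    c=env.calibration(n);R=np.array(c['R']);t=np.array(c['t'])
    d=R.T@np.array([(u-c['cx'])/c['fx'],(v-c['cy'])/c['fy'],1]);o=-R.T@t
    return o+d*(z-o[2])/d[2]
def proj(n,X):
    c=env.calibration(n);p=np.array(c['R'])@np.array(X)+c['t']
    return np.array([c['fx']*p[0]/p[2]+c['cx'],c['fy']*p[1]/p[2]+c['cy']])
E
python3 - <<'E'
from h import *
import cv2
P=[ray("top",u,v,110)[:2] for u,v in [(293,168),(444,127),(480,246),(329,292)]]
print(np.round(P,1))
c=np.mean(P,0);print("centre",c)
for a,b in [(0,1),(1,2),(2,3),(3,0)]:
    d=P[b]-P[a];print(np.hypot(*d),np.degrees(np.arctan2(d[1],d[0])))
for u,v in[(365,222),(422,208)]:print("handle",ray("top",u,v,161))
im=cv2.imread("pics/top0.png");cv2.imwrite("pics/topz.png",cv2.resize(im[110:310,280:520],None,fx=3,fy=3,interpolation=cv2.INTER_CUBIC)[:600])
im=cv2.imread("pics/scene0.png");cv2.imwrite("pics/scz.png",cv2.resize(im[200:350,180:380],None,fx=4,fy=4,interpolation=cv2.INTER_CUBIC))
E
```

```text
[[ 673.8   70.8]
 [ 761.5 -237.6]
 [ 517.5 -304.4]
 [ 424.9   -2.5]]
centre [ 594.42461735 -118.42614367]
320.609693945252 -74.11783961227013
253.02982681700036 -164.7031984642231
315.74692738906475 107.0393903606124
259.40405218283473 16.399488550068124
handle [558.04094969 -68.71407447 161.        ]
handle [ 585.54002078 -177.6493043   161.        ]
```

View pics/topz.png

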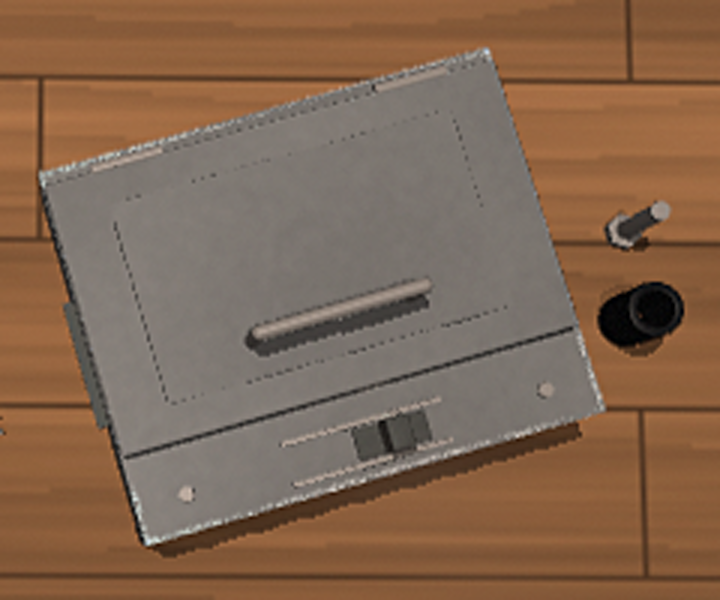

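View pics/scz.png

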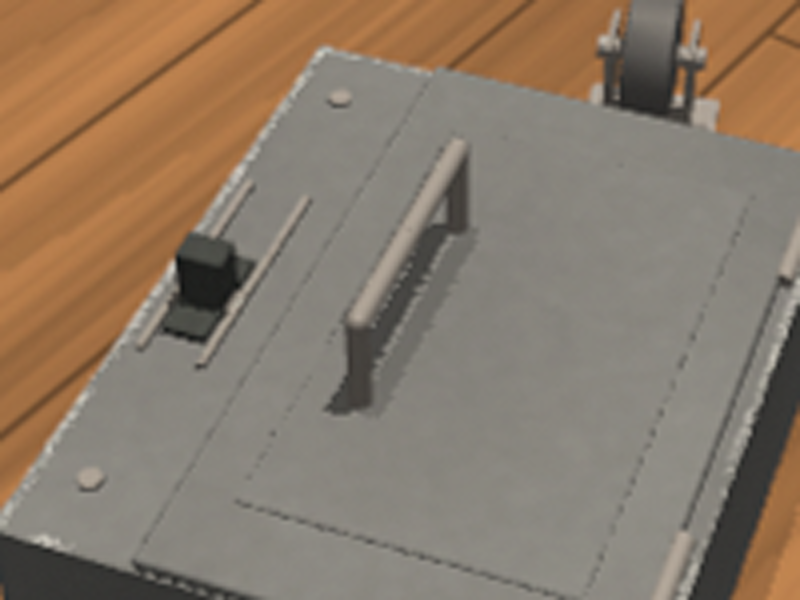

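```bash
python3 - <<'E'
from h import *
P=[ray("top",280+u/3,110+v/3,110)[:2] for u,v in [(40,172),(490,50),(605,408),(148,545)]]
print(np.round(P,1),np.mean(P,0))
for a,b,o in [(0,1,90),(1,2,180),(2,3,-90),(3,0,0)]:
    d=P[b]-P[a];print(np.hypot(*d),np.degrees(np.arctan2(d[1],d[0]))+o)
A=[ray("top",280+u/3,110+v/3,161) for u,v in[(250,333),(431,284)]]
B=[ray("scene",180+u/4,200+v/4,161) for u,v in[(459,143),(357,320)]]
for h in(A,B):
    d=h[0]-h[1];print("bar",h,"mid",(h[0]+h[1])/2,np.hypot(*d[:2]),np.degrees(np.arctan2(d[1],d[0]))-90)
print("knob",ray("scene",180+207/4,200+250/4,140))
m=np.array([571.5,-122.5,0]);
for name,(u,v) in dict(ct=(260,246),sl=(493,215)).items(): print(name,ray("top",u,v,60))
for y in(14,15,16,17):
    a=np.radians(y);e=np.array([np.cos(a),np.sin(a)]);n=np.array([-e[1],e[0]])
    for c in(np.mean(P,0),):
        print(y,"bar",c-20*e,"knob",c-105*e-20*n, proj("scene",[*(c-20*e),161]),proj("top",[*(c-20*e),161]))
E
```

```text
[[ 675.2   70.1]
 [ 762.2 -236.3]
 [ 517.5 -307.7]
 [ 425.6   -3.1]] [ 595.11037468 -119.25375818]
318.48219177112776 15.862342613872045
254.9575719464606 16.275794277960188
318.133816414995 16.787429613271584
260.09679681252067 16.35350412767052
bar [array([559.9358173 , -65.55802469, 161.        ]), array([ 591.98506006, -180.95078168,  161.        ])] mid [ 575.96043868 -123.25440319  161.        ] 119.76077122981393 15.522128454904987
bar [array([559.73673416, -66.34939547, 161.        ]), array([ 592.00449913, -174.94925978,  161.        ])] mid [ 575.87061665 -120.64932763  161.        ] 113.29227327015163 16.548015402297835
knob [ 502.70593321 -164.27071696  140.        ]
ct [519.04890247 140.19073349  60.        ]
sl [ 587.33391185 -351.50687432   60.        ]
14 bar [ 575.70446016 -124.0921961 ] knob [ 498.06776134 -164.06147175] [281.17412291 258.00815873] [394.01510044 212.94909986]
15 bar [ 575.79185816 -124.43013909] knob [ 498.86454383 -165.74827444] [281.08803511 258.14296755] [394.19182834 212.90462797]
16 bar [ 575.88514077 -124.7665053 ] knob [ 499.69064373 -167.42091446] [281.00535527 258.27880161] [394.36768723 212.85708914]
17 bar [ 575.98427957 -125.10119228] knob [ 500.5458094 -169.0788823] [280.92611094 258.41562103] [394.54262326 212.80649806]
```

The chest has a yaw of about 16.2°. The bar's middle is at (576, -123) and the knob is near (501, -165). Two views agree to about 2 mm. I'm moving above the handle with the jaws opening along chest x, which is tool yaw 106.

Emit:
{"method": "play_rows", "body": {
  "increments": [
    [16,-32,3,-2.4,0],
    [16,-32,3,-2.4,0],
    [16,-32,3,-2.4,0],
    [16,-32,3,-2.4,0],
    [16,-32,3,-2.4,0],
    [16,-32,3,-2.4,0],
    [16,-32,3,-2.4,0],
    [16,-32,3,-2.4,0],
    [16,-32,3,-2.4,0],
    [16,-32,3,-2.4,0],
    [16,-32,3,-2.4,0],
    [16,-32,3,-2.4,0],
    [16,-32,3,-2.4,0],
    [16,-32,3,-2.4,0],
    [16,-32,3,-2.4,0],
    [16,-32,3,-2.4,0],
    [16,-32,3,-2.4,0],
    [16,-32,3,-2.4,0],
    [16,-32,3,-2.4,0],
    [16,-32,3,-2.4,0]
  ],
  "newtons": 30
}}

```text
time_s: 2.6
ee_pos: [570.7, -123.5, 263.1]
ee_rot: [-180.0, -0.0, 106.1]
force: [0.6, 0.1, -0.1]
gripper_width: 91.0
```

Emit:
{"method": "play_rows", "body": {
  "increments": [
    [0,0,0,0,0],
    [0,0,0,0,0],
    [0,0,0,0,0]
  ]
}}

```text
time_s: 2.98
ee_pos: [570.0, -121.5, 263.5]
ee_rot: [-180.0, -0.0, 106.2]
force: [-0.5, -1.1, 0.5]
gripper_width: 91.3
```

Emit:
{"method": "play_rows", "body": {
  "increments": [
    [3,-1,-15,0,0],
    [3,0,-15,0,0],
    [0,0,-15,0,0],
    [0,0,-15,0,0],
    [0,0,-15,0,0],
    [0,0,-10,0,0],
    [0,0,-10,0,0],
    [0,0,-7,0,0],
    [0,0,-5,0,0],
    [0,0,0,0,0]
  ]
}}

```text
time_s: 4.22
ee_pos: [576.4, -123.4, 156.4]
ee_rot: [-180.0, -0.0, 106.2]
force: [-0.3, 0.3, -0.5]
gripper_width: 90.9
```

```bash
python3 - <<'E'
from h import *
import cv2
im=env.grab_frame("scene")[:,:,::-1]
cv2.imwrite("pics/s1.png",cv2.resize(im[150:350,170:400],None,fx=3,fy=3,interpolation=cv2.INTER_CUBIC))
s=env.state();print(s['ee_pos'],s['force'])
E
```

```text
[ 576.63726674 -123.45402046  156.68571411] [ 0.35832321 -0.2995281   0.79779286]
```

View pics/s1.png

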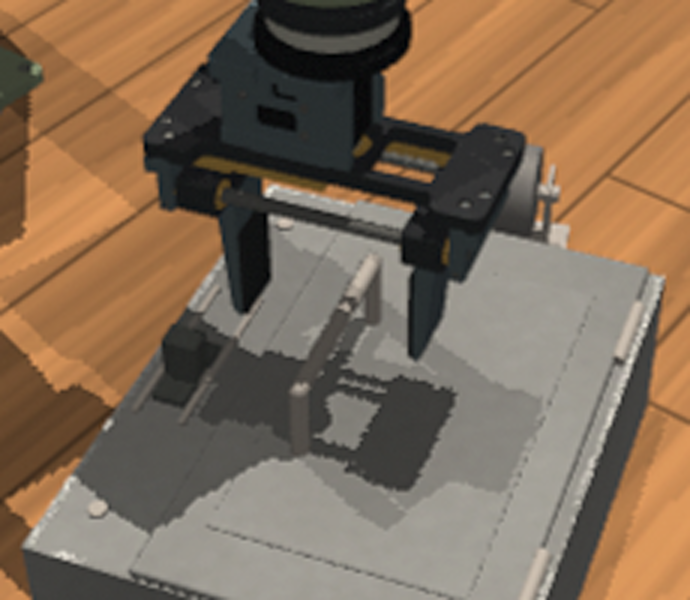

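The fingers straddle the bar: tips are at (243,310) and (415,350), and the bar's middle is at (337,330) in the crop. Closing now.

Emit:
{"method": "play_rows", "body": {
  "increments": [
    [0,0,0,0,0.5],
    [0,0,0,0,0.8],
    [0,0,0,0,1],
    [0,0,0,0,1],
    [0,0,0,0,1],
    [0,0,0,0,1],
    [0,0,0,0,1],
    [0,0,0,0,1]
  ]
}}

```text
time_s: 5.28
ee_pos: [576.5, -123.4, 156.6]
ee_rot: [180.0, -0.0, 106.2]
force: [-0.8, 0.2, -0.5]
gripper_width: 13.7
```

Emit:
{"method": "play_rows", "body": {
  "increments": [
    [0,0,0,0,1],
    [0,0,0,0,1],
    [0,0,0,0,1]
  ]
}}

```text
time_s: 5.65
ee_pos: [576.5, -123.4, 156.6]
ee_rot: [180.0, 0.0, 106.2]
force: [0.5, -0.3, 1.0]
gripper_width: 0.3
```

```bash
python3 - <<'E'
from h import *
import cv2
for n,(a,b,c,d) in dict(scene=(150,350,170,400),top=(110,310,280,520)).items():
    im=env.grab_frame(n)[:,:,::-1]
    cv2.imwrite(f"pics/{n}2.png",cv2.resize(im[a:b,c:d],None,fx=3,fy=3,interpolation=cv2.INTER_CUBIC))
s=env.state();print(s['ee_pos'],s['force'],s['gripper_width'])
E
```

```text
[ 576.54878425 -123.43488777  156.60785288] [-0.25908743  0.14168895  0.03148086] 0.3064280002142594
```

View pics/scene2.png

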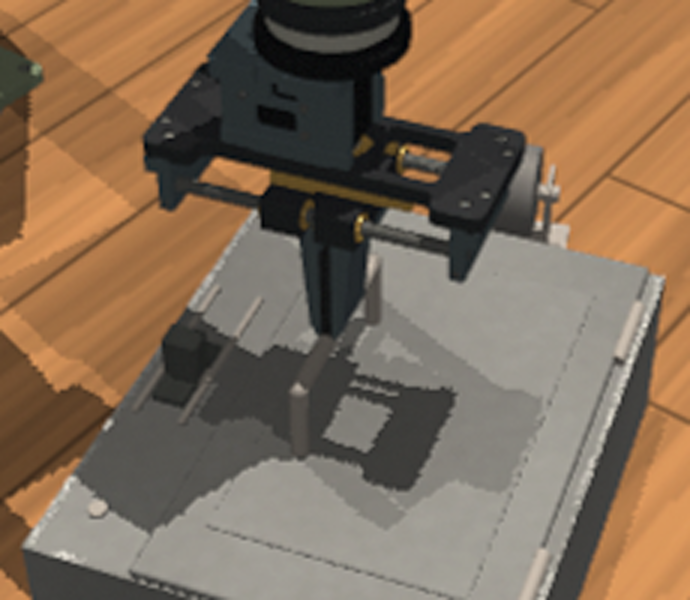

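View pics/top2.png

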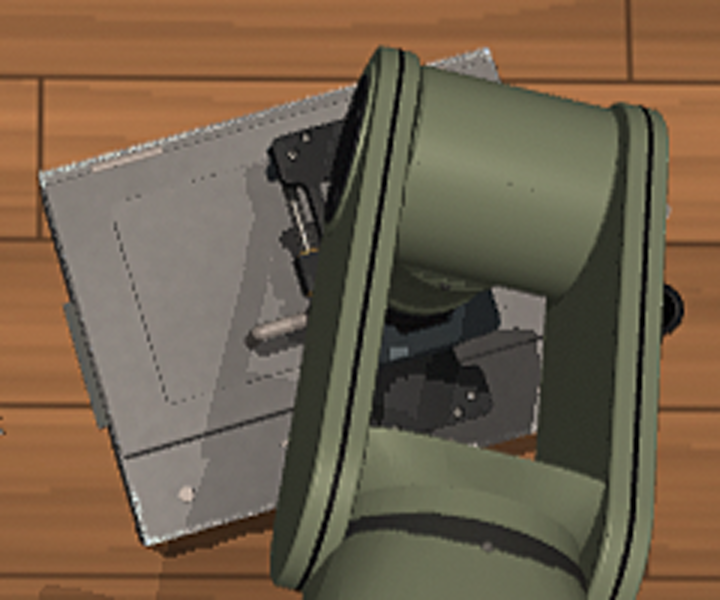

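```bash
python3 - <<'E'
from h import *
c=env.calibration("scene");print(-np.array(c['R']).T@c['t'])
for z in(142.6,161,166,170,180,190):print(z,proj("scene",[576.5,-123.4,z]))
for u,v in[(170+328/3,150+335/3),(170+322/3,150+335/3),(170+338/3,150+335/3)]:
  for z in (142.6,166,180): print(ray("scene",u,v,z))
E
```

```text
[1011.88121075 -665.79834156  802.00610367]
142.6 [281.97380958 266.21096444]
161 [281.8228786  257.97694674]
166 [281.78121631 255.70406643]
170 [281.74768325 253.87467536]
180 [281.66305006 249.25752347]
190 [281.57725436 244.57695146]
[ 566.26353906 -117.41769682  142.6       ]
[ 582.07694063 -136.87779434  166.        ]
[ 591.53795012 -148.52058773  180.        ]
[ 563.61384545 -119.41070224  142.6       ]
[ 579.52127532 -138.80007502  166.        ]
[ 589.03854105 -150.40055446  180.        ]
[ 570.68079706 -114.09519223  142.6       ]
[ 586.33744571 -133.67319375  166.        ]
[ 595.70467139 -145.38652798  180.        ]
```

```bash
python3 - <<'E'
from h import *
import cv2
im=cv2.imread("pics/scene2.png")
im=im[200:480,230:480]
cv2.imwrite("pics/z2.png",cv2.resize(im,(750,600)[:1]+(840,) if 0 else (535,600),interpolation=cv2.INTER_CUBIC))
E
```

```text
(no output)
```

View pics/z2.png

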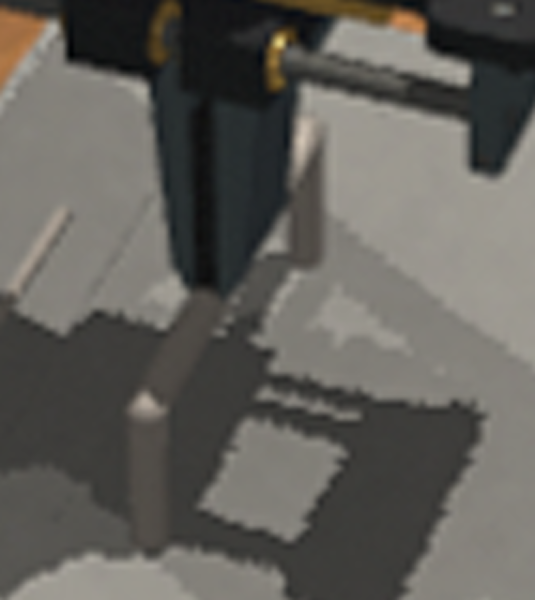

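```bash
python3 - <<'E'
from h import *
import cv2
p=np.array([250.3,517.1]);j=np.radians(64.17);d=np.array([np.cos(j),np.sin(j)])
for s in(-59,-45.5,45.5,59):
  print(s,[np.round(proj(n,[*(p+s*d),189]),1) for n in("scene","top")])
p=np.array([576.5,-123.4]);j=np.radians(16.2);d=np.array([np.cos(j),np.sin(j)])
for s in(-59,-45.5,45.5,59):
  q=proj("scene",[*(p+s*d),142.6]);print(s,np.round(q,1),np.round((q-[170,150])*3))
im=cv2.imread("pics/scene0.png");cv2.imwrite("pics/z3.png",cv2.resize(im[0:100,280:400],None,fx=6,fy=6,interpolation=cv2.INTER_CUBIC))
E
```

```text
-59 [array([315.6,  65.1]), array([ 65.4, 406.5])]
-45.5 [array([320.3,  64.1]), array([ 58.6, 403. ])]
45.5 [array([351.2,  57.6]), array([ 13.3, 379.8])]
59 [array([355.7,  56.6]), array([  6.6, 376.4])]
-59 [249.2 257.6] [237. 323.]
-45.5 [256.6 259.5] [260. 329.]
45.5 [308. 273.] [414. 369.]
59 [315.8 275.1] [437. 375.]
```

View pics/z3.png

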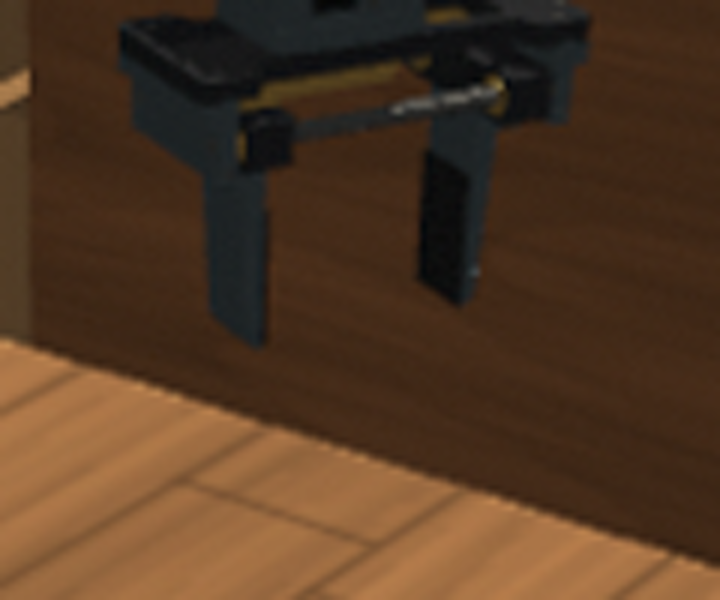

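```bash
python3 - <<'E'
from h import *
import cv2
p=np.array([250.3,517.1]);j=np.radians(64.17);d=np.array([np.cos(j),np.sin(j)]);w=np.array([d[1],-d[0]])
for z in(189,195,200,205,210,215):
  print(z,[np.round(proj("scene",[*(p+s*d+b*w),z]),1) for s,b in((-45.5,16),(-59,16),(-59,-16),(45.5,16),(45.5,-16))])
print("seen (324.2,57.5) .. (315,51.7); right (357,50.5),(350,46.5)")
p=np.array([576.5,-123.4]);j=np.radians(16.2);d=np.array([np.cos(j),np.sin(j)]);w=np.array([d[1],-d[0]])
for z in(142,150,160,165,170): print(z,np.round(proj("scene",[*(p+16*w),z]),1))
im=cv2.imread("pics/top0.png");cv2.imwrite("pics/z4.png",cv2.resize(im[360:470,0:80],None,fx=5,fy=5,interpolation=cv2.INTER_CUBIC))
E
```

```text
189 [array([323.4,  66.5]), array([318.7,  67.5]), array([312.5,  62.7]), array([354.5,  59.9]), array([348. ,  55.3])]
195 [array([323.5,  64.3]), array([318.7,  65.3]), array([312.6,  60.4]), array([354.6,  57.7]), array([348.1,  53.1])]
200 [array([323.6,  62.3]), array([318.8,  63.3]), array([312.6,  58.5]), array([354.8,  55.8]), array([348.3,  51.2])]
205 [array([323.6,  60.4]), array([318.9,  61.4]), array([312.7,  56.6]), array([354.9,  53.9]), array([348.4,  49.3])]
210 [array([323.7,  58.5]), array([318.9,  59.5]), array([312.7,  54.7]), array([355.,  52.]), array([348.5,  47.5])]
215 [array([323.8,  56.6]), array([319. ,  57.5]), array([312.8,  52.8]), array([355.2,  50.1]), array([348.6,  45.6])]
seen (324.2,57.5) .. (315,51.7); right (357,50.5),(350,46.5)
142 [278.3 272.8]
150 [278.2 269.3]
160 [278.1 264.8]
165 [278.1 262.5]
170 [278.  260.2]
```

View pics/z4.png

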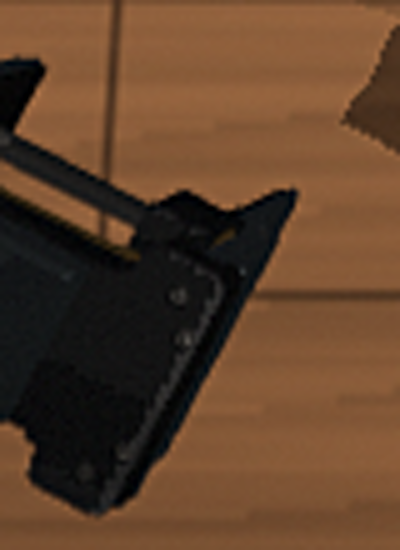

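The closed fingers missed the bar. Both at the start and here, the pictures put the fingertips at about 10 mm above the reported TCP z, where the data sheet says 14 mm below. So the tips are really about 24 mm higher than I assumed, just over the bar. I'll open, go about 24 mm lower and watch the force; even if the sheet is right, the tips stay clear of the lid.

Emit:
{"method": "play_rows", "body": {
  "increments": [
    [0,0,4,0,0.9],
    [0,0,0,0,0.5],
    [0,0,0,0,0],
    [0,0,0,0,0],
    [0,0,0,0,0],
    [0,0,0,0,0],
    [0,0,0,0,0],
    [0,0,0,0,0],
    [0,0,0,0,0],
    [0,0,0,0,0],
    [0,0,-5,0,0],
    [0,0,-5,0,0],
    [0,0,-5,0,0],
    [0,0,-5,0,0],
    [0,0,-3,0,0],
    [0,0,-3,0,0],
    [0,0,0,0,0],
    [0,0,0,0,0]
  ]
}}

```text
time_s: 8.0
ee_pos: [576.7, -123.4, 134.7]
ee_rot: [180.0, 0.0, 106.2]
force: [0.1, 0.5, -0.1]
gripper_width: 91.0
```

```bash
python3 - <<'E'
from h import *
import cv2
im=env.grab_frame("scene")[:,:,::-1]
cv2.imwrite("pics/s3.png",cv2.resize(im[150:350,170:400],None,fx=3,fy=3,interpolation=cv2.INTER_CUBIC))
s=env.state();print(s['ee_pos'],s['force'],s['gripper_width'])
E
```

```text
[ 576.64010694 -123.45142161  134.75440823] [ 1.34003469  0.50660156 -0.25785872] 91.42653658929679
```

View pics/s3.png

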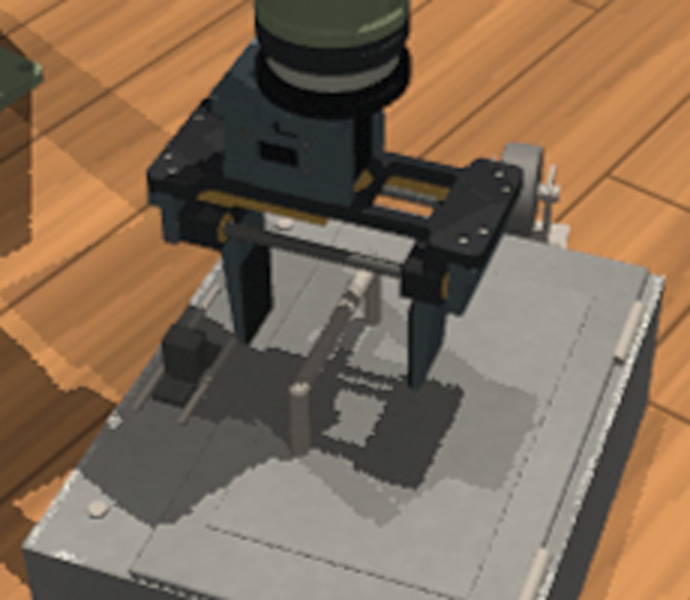

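The tips now show at (243,343) and (413,387), well below the bar line. Closing.

Emit:
{"method": "play_rows", "body": {
  "increments": [
    [0,0,-1,0,0.5],
    [0,0,-1,0,0.8],
    [0,0,0,0,1],
    [0,0,0,0,1],
    [0,0,0,0,1],
    [0,0,0,0,1],
    [0,0,0,0,1],
    [0,0,0,0,1],
    [0,0,0,0,1],
    [0,0,0,0,1],
    [0,0,0,0,1]
  ]
}}

```text
time_s: 9.43
ee_pos: [575.8, -123.6, 132.5]
ee_rot: [-179.9, -0.0, 106.2]
force: [-3.1, -1.0, 1.9]
gripper_width: 9.3
```

The bar is gripped at 9.3 mm. Now a gentle tug along the arc.

Emit:
{"method": "play_rows", "body": {
  "increments": [
    [0.3,0.1,1,0,1],
    [0.3,0.1,1,0,1],
    [0.3,0.1,1,0,1],
    [0.3,0.1,1,0,1],
    [0,0,0,0,1]
  ]
}}

```text
time_s: 10.05
ee_pos: [577.2, -123.2, 136.4]
ee_rot: [-179.9, -0.0, 106.2]
force: [-3.4, -3.3, -4.0]
gripper_width: 9.3
```

Emit:
{"method": "play_rows", "body": {
  "increments": [
    [0.3,0.1,1,0,1],
    [0.3,0.1,1,0,1],
    [0,0,0,0,1]
  ]
}}

```text
time_s: 10.42
ee_pos: [578.1, -122.9, 138.6]
ee_rot: [-180.0, -0.0, 106.2]
force: [-3.0, -3.6, -4.3]
gripper_width: 9.0
```

Emit:
{"method": "play_rows", "body": {
  "increments": [
    [0.3,0.1,1,0,1],
    [0.3,0.1,1,0,1],
    [0,0,0,0,1]
  ]
}}

```text
time_s: 10.8
ee_pos: [578.9, -122.7, 140.7]
ee_rot: [180.0, 0.0, 106.2]
force: [-4.8, -2.8, -4.0]
gripper_width: 9.4
```

Emit:
{"method": "play_rows", "body": {
  "increments": [
    [0.3,0.1,1,0,1],
    [0.3,0.1,1,0,1],
    [0.3,0.1,1,0,1],
    [0.3,0.1,1,0,1],
    [0,0,0,0,1]
  ]
}}

```text
time_s: 11.42
ee_pos: [580.6, -122.2, 144.8]
ee_rot: [179.9, 0.0, 106.2]
force: [-0.8, -3.5, -3.6]
gripper_width: 9.1
```

```bash
python3 - <<'E'
from h import *
import cv2
im=env.grab_frame("scene")[:,:,::-1]
cv2.imwrite("pics/s4.png",cv2.resize(im[190:370,170:400],None,fx=3,fy=3,interpolation=cv2.INTER_CUBIC))
s=env.state();print(s['ee_pos'],s['force'],s['gripper_width'])
E
```

```text
[ 580.627111   -122.21302708  144.81011029] [-1.05901327 -3.26896246 -4.69837396] 9.317204258941677
```

View pics/s4.png

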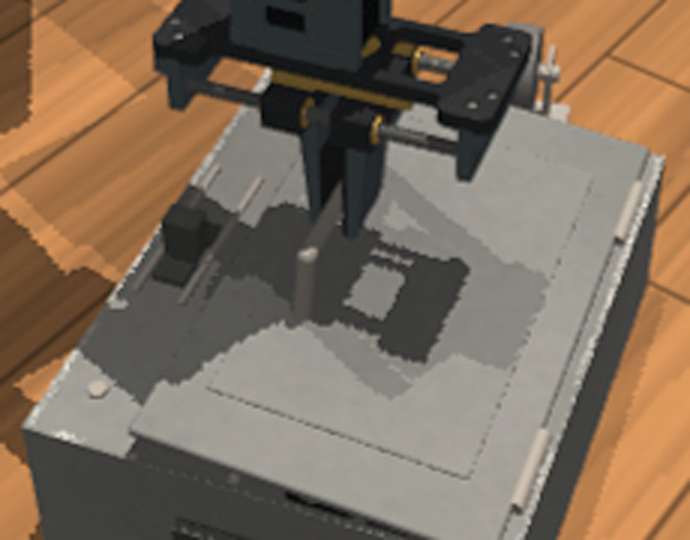

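The lid followed for 12 mm with only its weight on the wrist (about 4 N) and no stop. The picture shows the bar end raised by about 5 px (11 mm). So it is not caught, and the catch stays where it is; sliding it would catch the lid. Next, work out the arc up to 45°.

```bash
python3 - <<'E'
from h import *
s=env.state();a=np.radians(16.2)
f=lambda t:np.array([(-140*np.cos(t)+51*np.sin(t)+140)*np.cos(a),(-140*np.cos(t)+51*np.sin(t)+140)*np.sin(a),140*np.sin(t)+51*np.cos(t)-51])
from scipy.optimize import brentq
t0=brentq(lambda t:f(t)[2]-(s['ee_pos'][2]-132.5),0,1);print(t0,f(t0),s['ee_pos']-[575.8,-123.6,132.5])
T=np.linspace(t0,np.radians(45),9)
for i in range(8):print(np.degrees(T[i+1]),np.round((f(T[i+1])-f(T[i]))/4,2))
print(f(np.radians(45))+[575.8,-123.6,132.5])
E
```

```text
0.08950709310343241 [ 4.91593641  1.42821155 12.31011029] [ 4.827111    1.38697292 12.31011029]
10.112331337397297 [1.44 0.42 2.87]
15.096284003483397 [1.68 0.49 2.73]
20.080236669569494 [1.9  0.55 2.57]
25.0641893356556 [2.11 0.61 2.38]
30.0481420017417 [2.3  0.67 2.19]
35.0320946678278 [2.47 0.72 1.97]
40.0160473339139 [2.62 0.76 1.74]
45.0 [2.76 0.8  1.49]
[ 649.80743024 -102.09885392  216.55739521]
```

Emit:
{"method": "play_rows", "body": {
  "increments": [
    [1.4,0.4,2.9,0,1],
    [1.4,0.4,2.9,0,1],
    [1.4,0.4,2.9,0,1],
    [1.4,0.4,2.9,0,1],
    [1.7,0.5,2.7,0,1],
    [1.7,0.5,2.7,0,1],
    [1.7,0.5,2.7,0,1],
    [1.7,0.5,2.7,0,1],
    [1.9,0.6,2.6,0,1],
    [1.9,0.6,2.6,0,1],
    [1.9,0.6,2.6,0,1],
    [1.9,0.6,2.6,0,1]
  ]
}}

```text
time_s: 12.98
ee_pos: [599.7, -116.5, 177.7]
ee_rot: [-179.9, 0.0, 106.2]
force: [-3.9, -3.4, -3.7]
gripper_width: 9.3
```

Emit:
{"method": "play_rows", "body": {
  "increments": [
    [2.1,0.6,2.4,0,1],
    [2.1,0.6,2.4,0,1],
    [2.1,0.6,2.4,0,1],
    [2.1,0.6,2.4,0,1],
    [2.3,0.7,2.2,0,1],
    [2.3,0.7,2.2,0,1],
    [2.3,0.7,2.2,0,1],
    [2.3,0.7,2.2,0,1]
  ]
}}

```text
time_s: 13.98
ee_pos: [616.7, -111.5, 196.6]
ee_rot: [-179.9, 0.0, 106.2]
force: [-5.4, -4.4, -0.9]
gripper_width: 9.1
```

Emit:
{"method": "play_rows", "body": {
  "increments": [
    [2.5,0.7,2,0,1],
    [2.5,0.7,2,0,1],
    [2.5,0.7,2,0,1],
    [2.5,0.7,2,0,1],
    [2.6,0.8,1.7,0,1],
    [2.6,0.8,1.7,0,1],
    [2.6,0.8,1.7,0,1],
    [2.6,0.8,1.7,0,1],
    [2.8,0.8,1.5,0,1],
    [2.8,0.8,1.5,0,1],
    [2.8,0.8,1.5,0,1],
    [2.8,0.8,1.5,0,1],
    [0,0,0,0,1],
    [0,0,0,0,1]
  ]
}}

```text
time_s: 15.72
ee_pos: [648.6, -102.2, 219.5]
ee_rot: [180.0, 0.1, 106.2]
force: [-6.6, -3.6, 5.9]
gripper_width: 9.5
```

```bash
python3 - <<'E'
from h import *
import cv2
im=env.grab_frame("scene")[:,:,::-1]
cv2.imwrite("pics/s5.png",cv2.resize(im[100:450,140:440],None,fx=1.7,fy=1.7,interpolation=cv2.INTER_CUBIC))
im=env.grab_frame("top")[:,:,::-1];cv2.imwrite("pics/t5.png",im)
s=env.state();print(s['ee_pos'],s['force'],s['gripper_width'])
E
```

```text
[ 648.59116926 -102.15997918  219.47453459] [-6.54064258 -4.3374845   5.62246077] 9.305691444102187
```

View pics/s5.png

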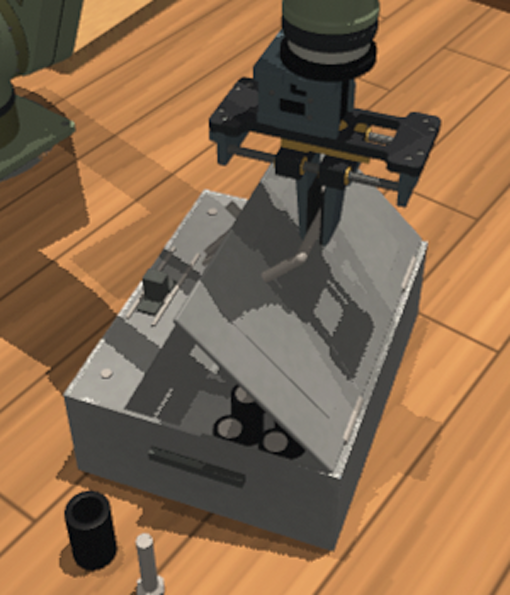

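View pics/t5.png

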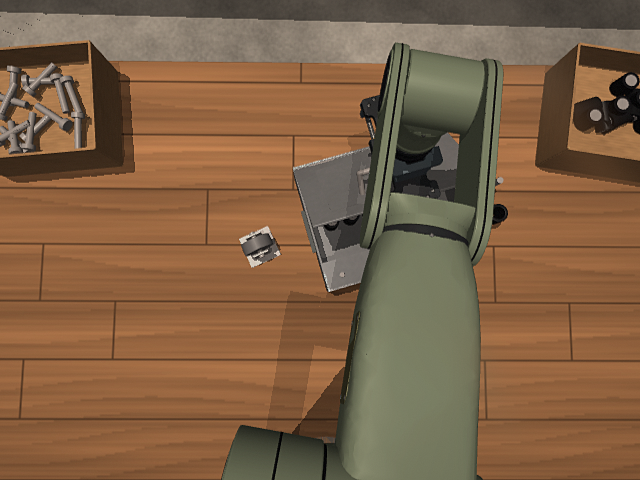

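The scene picture shows the lid open at roughly 45° with the bar in the fingers, the sleeves visible inside, the catch unmoved and the sleeve, bolt and caster upright in place. I'll measure the angle from the lid's near front corner, crop (178,320), and compare the bystanders before and after.

```bash
python3 - <<'E'
from h import *
import cv2
a=np.radians(16.2);e=np.array([np.cos(a),np.sin(a),0]);n=np.array([-e[1],e[0],0])
c=np.array([595.1,-119.5,0])
C=env.calibration("scene");R=np.array(C['R']);o=-R.T@C['t']
for u,v in[(140+178/1.7,100+320/1.7),(140+334/1.7,100+470/1.7)]:
    d=R.T@np.array([(u-C['cx'])/C['fx'],(v-C['cy'])/C['fy'],1])
    k=(-159-(o-c)@n)/(d@n);X=o+k*d-c;x,z=X@e,X[2];print("corner chest x,z",x,z,"angle",np.degrees(np.arctan2(z-113 if z>130 else 0,120-x)))
s=env.state();p=s['ee_pos'];print("tcp chest x",(p-c)@e,"hinge dist",120-(p-c)@e)
A=cv2.imread("pics/scene0.png").astype(int);B=env.grab_frame("scene")[:,:,::-1].astype(int)
D=abs(A-B).max(2)
print("sleeve/bolt diff",D[385:460,170:245].max(),(D[385:460,170:245]>25).sum())
T0=cv2.imread("pics/top0.png").astype(int);T5=cv2.imread("pics/t5.png").astype(int)
print("caster diff",(abs(T0-T5).max(2)[220:275,232:290]>25).sum())
s=env.state();print(s['time_s'],p,s['force'],s['gripper_width'])
E
```

```text
corner chest x,z -6.119623436656293 249.2419204894095 angle 47.20946020888723
corner chest x,z 127.34769204077647 121.20896010712511 angle 180.0
tcp chest x 56.204943663140995 hinge dist 63.795056336859005
sleeve/bolt diff 68 3082
caster diff 0
15.875 [ 648.59116926 -102.15997918  219.47453459] [-7.1983373  -4.15660987  5.81983866] 9.068637919614332
```

The lid is at 45–47°, and the caster is unchanged. The sleeve/bolt patch differs in many pixels, so I'm comparing the pictures.

```bash
python3 - <<'E'
from h import *
import cv2
A=cv2.imread("pics/scene0.png");B=env.grab_frame("scene")[:,:,::-1]
cv2.imwrite("pics/cmp.png",cv2.resize(np.hstack([A[370:470,160:260],B[370:470,160:260]]),None,fx=4,fy=4,interpolation=cv2.INTER_CUBIC))
E
```

```text
(no output)
```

View pics/cmp.png

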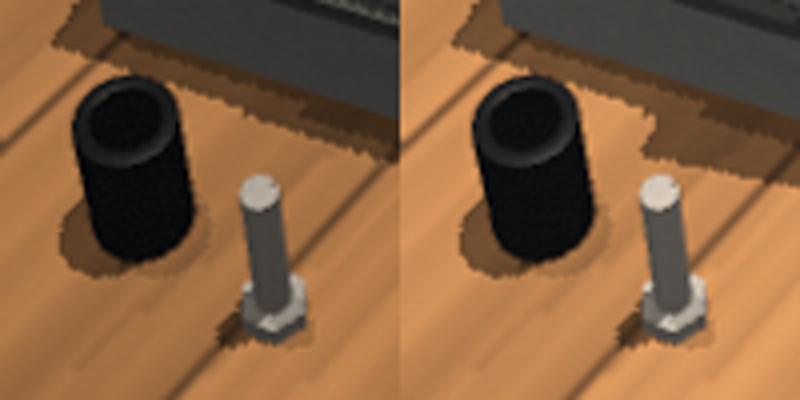

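The sleeve and bolt sit at the same pixels before and after; only the brightness and shadow changed. One short hold to confirm it stays steady, then hand in.

Emit:
{"method": "play_rows", "body": {
  "increments": [
    [0,0,0,0,1],
    [0,0,0,0,1],
    [0,0,0,0,1],
    [0,0,0,0,1],
    [0,0,0,0,1],
    [0,0,0,0,1],
    [0,0,0,0,1],
    [0,0,0,0,1]
  ]
}}

```text
time_s: 16.92
ee_pos: [648.5, -102.2, 219.5]
ee_rot: [180.0, 0.1, 106.2]
force: [-6.4, -4.2, 5.6]
gripper_width: 9.3
```

```bash
python3 -c "
from workcell import env
s=env.state();print(s['time_s'],s['ee_pos'],s['gripper_width'],s['force'])
print(env.job_done())"
```

```text
16.925 [ 648.53752848 -102.18804096  219.4566189 ] 9.324138410354266 [-6.41885046 -4.20067793  5.64608211]
the job is handed in; nothing more can be done
None
```

The lid was not caught, so I left the catch alone and raised the lid to about 45°. I handed the job in at 16.9 s with the gripper still holding the handle.

- **Tug:** the lid rose 12 mm, well past its 4–5 mm of play. The wrist felt only about 4 N, roughly the lid's weight, and there was no stop.
- **First grasp missed:** the fingers shut to 0.3 mm just above the bar. In the pictures the fingertips sat about 24 mm higher than the reported position and the data sheet imply. I went about 24 mm lower and pinched the bar, reading about 9.3 mm on the 10 mm bar. I never found the cause of the mismatch.
- **Lid angle:** one picture measurement gave about 47°, while the planned arc was for 45°. The final tool height was also about 3 mm above plan.
- **Steadiness:** over the last second the tool moved about 0.1 mm, with the grip at about 9.3 mm and roughly 9–10 N on the wrist.
- **Bystanders:** the caster's picture patch was unchanged. A pixel check on the sleeve and bolt flagged differences, but side by side they stood in the same places with only light and shadow changed.

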